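# Find the bead pot with the loose bolt and hold its cap open

### The arm

A 7-joint arm with a two-finger parallel gripper is mounted at the origin on the work surface. World frame = base frame: x ahead of the robot, y to its left, z up, the work surface at z = 0. Lengths are in m, angles in rad, forces in N, time in s.
With the tool pointing down it reaches from about 0.35 to 0.9 m from the base axis. Payload 8.1 kg.
Tool frame: the origin (TCP) lies midway between the tips of the shut fingers; the grasp point (between the pads) lies 19 mm behind it; z points along the fingers, y is the line along which they close (so a half turn about z gives the same grasp; the last joint's range is limited). The gripper opens to 92 mm and grips with 3 to 60 N. Pads are 19 mm wide; open, the fingers measure 130 mm over their backs; the gripper's body (75 mm by 190 mm) begins 47 mm behind the grasp point.
Start: joints at [-1.372, 0.434, 0.025, 1.573, -0.012, 1.134, -0.075], TCP at [0.186, 0.597, 0.227] pointing down, gripper open.
Joint ranges: [-2.62, 2.62], [-0.44, 2.09], [-1.27, 1.32], [0.08, 2.57], [-1.32, 4.46], [0.12, 2], [-2.74, 2.74]. Speed limits (rad/s): [2.22, 2.22, 3.01, 3.01, 3.14, 3.14, 3.14].

### API

Orientations are given as a rotation vector (axis times angle).
In Python, from cell import arm gives the robot as it stands.
- The arm moves only by the tool move_arm, never from a script. Its argument "motion" is a list of rows, each an object of numbers: "tx", "ty", "tz": the shift along the tool's x, y, z normalised to -1 to 1, where 1 is 1000 mm; "twist": the turn about the tool's z normalised to -1 to 1, where 1 is pi/2 rad. In form: [{"tx": .., "ty": .., "tz": .., "twist": ..}, ...]. A call has 1 to 12 rows; each row shifts and turns the commanded pose from where the row before left it, along the tool's axes as they then stand; what a row does not reach is not made up. A row lasts 1/10 s, in which the tool goes at most 50 mm and 8.59 degrees, less where a joint would pass 70% of its speed; a pose out of reach is approached as far as the arm can. A call with a number of a shift or a turn outside -1 to 1 is refused whole. A call with a gripper value outside its range is refused whole. "gripper" is the gripper's target within -1 to 1 (shut at 1, half-way at 0, fully open at -1), set as the call begins (left out, the last holds). The fingers move at their own pace and stop on an object; "squeeze" is the grip in N (left out, the last holds). Time passes only in rows, so rows that do not move let the fingers close. It gives the time, the measured TCP pose, the force, the opening and the grip force at its end, in the units of the state.
- arm.observe(): the state, without advancing time (a new reading comes with each control period).
- arm.get_image(name): name is "scene" or "top" or "wrist"; returns the picture (400x640x3 uint8, red, green, blue); there is no depth.
- arm.calibration(name): a dict with "K" (3x3 intrinsics, pixels), "T" (4x4, takes a point from camera to world coordinates). Camera axes: x right, y down, z forward; pixel columns grow to the right and rows downward; lengths in m; the calibration is good to about 2 mm. The wrist camera is an equidistant fisheye: a pixel r from the principal point sees the ray r / f radians off the axis. A picture is of the moment at which its call begins: read the wrist's pose just before it. calibration takes no time and is no camera call; for the wrist camera it gives the pose at the moment of the call.
- arm.sign_off(): hands the job in; it is judged then, once.
Trained networks look in the newest picture that a camera, given by its name, has taken for a name from the list of things; names that differ only in an ending like _2 or _b are one class to them, and where a whole thing is asked for, a point or a joint stands for the part that bears it (a point fixed in the world has none). Each returns a list of dicts, best first, with "conf" (0 to 1); they miss things now and then, are a little off and sometimes report something else, mostly with a low value. They report only what shows in the picture. A call takes as long as a camera call. They do not tell look-alikes from the thing itself.
- arm.look_for(camera, query): "point" ([column, row] as shares, 0 to 1, of the picture: columns of its width, rows of its height, amid what is visible of it).
- arm.regions_of(camera, query): "region" (400x640 bool, what is visible of it) and "point" ([column, row] as shares, 0 to 1, of the picture: columns of its width, rows of its height, amid what is visible of it).
- arm.place_of(camera, query): "point" ([column, row] as shares, 0 to 1, of the picture: columns of its width, rows of its height: a listed point, or the origin of a listed thing).
The state is a dict: "clock": time; "joints": joint angles; "dq": joint speeds; "joint_efforts": joint torques, N m; "position": TCP position; "ee_rot": TCP orientation; "force": force on the tool from outside, world axes, zero at the start; "ft_torque": the same for the moment, N m; "width": opening from 0.0 (shut) to 1.0 (fully open); "gripper_force": force on a finger pad.
Only numpy, scipy, OpenCV 4.12 (cv2) and the standard library are available. Lean on these libraries where they do the work, as an engineer would, in place of code of your own. Each camera call takes 0.05 s, during which the arm holds its last target. There are 200 camera calls.

### The job

Lock the bead caddy by putting the red-knobbed pin from its stand fully home in the hole of the caddy's flange and letting it go. Then tap the three brass cap bolts with a fingertip, one after the other from left to right as the robot sees them (left is +y), to find the loose one that gives; lift that pot's cap by its white thumb grip to at least 30 degrees open and finish while still holding it up in the gripper. Leave the pin in the flange and the other things on the bench where they are.

Things in the scene. Friction and masses are not known exactly. Their poses are not given: they have to be found in the camera images.
- caddy: Bead caddy, fixed: a pale wooden board 90 x 290 x 12 mm, three pots in a row on it, an aluminium locking flange at its right end. Origin: centre of the board's underside, on the bench. x points away from the robot (from the caps' grips to their hinges), y left along the row, z up. Pots stand at x = 0, y = +90 (left), 0, -90 mm (right); which pot stands where changes.
- flange_hole (a point): Centre of the mouth of the vertical hole in the flange (a block 50 x 50 x 32 mm high), 32 mm above the bench, 185 mm to the right of the row's middle. The hole is 11.5 mm wide with a small chamfer and goes right through to the bench.
- pin_grip (a point): Centre of the loose locking pin's red knob, 18 mm in diameter, 50 mm tall; z up along the pin. Below the knob is a steel rod 8 mm in diameter, 30 mm long, with a bevelled end. The pin starts upright in a like hole in its stand, the knob's underside on the stand's top. Fully home, the knob's underside rests on the flange and this point is 57 mm above the bench. 40 to 85 g.
- pin_tip (a point): Lower end of the pin's steel rod, on its axis, 55 mm below pin_grip.
- stand: Wooden pin stand, fixed, 55 x 55 x 32 mm high, with the hole that the pin starts in. Origin: centre of its underside.
- cap_a: Blue flip cap of a pot: plate 60 x 60 x 5 mm, tongue to the near side. Origin: on the hinge at its far edge, 72.5 mm above the bench; shut, its axes are the caddy's. Two caps are bolted fast and never move; the one with the loose bolt (looks the same) swings up about its y by up to 1.2 rad against a light spring that shuts it (1 to 3 N at the grip), and gives 0.12 rad downwards when pressed.
- bolt_a (a point): Centre of the top of the brass bolt head in the middle of cap_a: 16 mm in diameter, 7 mm tall, 32 mm nearer than the hinge, its top 82 mm above the bench when shut. Pressed with more than about 1 N a loose one sinks by about 4 mm and springs back; a fast one does not move.
- grip_a (a point): Centre of the white thumb grip on the near end of cap_a's tongue: a round bar 16 mm in diameter, 22 mm long along the hinge direction, 92 mm from the hinge, 72.5 mm above the bench when shut, 32 mm clear of the pot's front. Best pinched from above across its flat ends, between which it can pivot. Dips by about 11 mm while the bolt of a loose cap is pressed.
- cap_b: Blue flip cap of a pot: plate 60 x 60 x 5 mm, tongue to the near side. Origin: on the hinge at its far edge, 72.5 mm above the bench; shut, its axes are the caddy's. Two caps are bolted fast and never move; the one with the loose bolt (looks the same) swings up about its y by up to 1.2 rad against a light spring that shuts it (1 to 3 N at the grip), and gives 0.12 rad downwards when pressed.
- bolt_b (a point): Centre of the top of the brass bolt head in the middle of cap_b: 16 mm in diameter, 7 mm tall, 32 mm nearer than the hinge, its top 82 mm above the bench when shut. Pressed with more than about 1 N a loose one sinks by about 4 mm and springs back; a fast one does not move.
- grip_b (a point): Centre of the white thumb grip on the near end of cap_b's tongue: a round bar 16 mm in diameter, 22 mm long along the hinge direction, 92 mm from the hinge, 72.5 mm above the bench when shut, 32 mm clear of the pot's front. Best pinched from above across its flat ends, between which it can pivot. Dips by about 11 mm while the bolt of a loose cap is pressed.
- cap_c: Blue flip cap of a pot: plate 60 x 60 x 5 mm, tongue to the near side. Origin: on the hinge at its far edge, 72.5 mm above the bench; shut, its axes are the caddy's. Two caps are bolted fast and never move; the one with the loose bolt (looks the same) swings up about its y by up to 1.2 rad against a light spring that shuts it (1 to 3 N at the grip), and gives 0.12 rad downwards when pressed.
- bolt_c (a point): Centre of the top of the brass bolt head in the middle of cap_c: 16 mm in diameter, 7 mm tall, 32 mm nearer than the hinge, its top 82 mm above the bench when shut. Pressed with more than about 1 N a loose one sinks by about 4 mm and springs back; a fast one does not move.
- grip_c (a point): Centre of the white thumb grip on the near end of cap_c's tongue: a round bar 16 mm in diameter, 22 mm long along the hinge direction, 92 mm from the hinge, 72.5 mm above the bench when shut, 32 mm clear of the pot's front. Best pinched from above across its flat ends, between which it can pivot. Dips by about 11 mm while the bolt of a loose cap is pressed.
- bottle: Clear water bottle, 64 mm in diameter, 210 mm tall, loose; a bystander. Origin: middle of its underside.
- jar: Small amber glue jar, 52 mm in diameter, 60 mm tall, loose; a bystander. Origin: middle of its underside.
- cup: Green drinking cup, 80 mm in diameter, 120 mm tall, loose; a bystander. Origin: middle of its underside.
- spool: Copper wire spool, 48 mm in diameter, 30 mm tall, loose; a bystander. Origin: middle of its underside.
- screwdriver: Screwdriver lying on the bench, 160 mm long, loose; a bystander. Origin: under its middle.
- dish: White bead dish, 80 mm in diameter, 25 mm tall, loose; a bystander. Origin: middle of its underside.
- pin: The loose locking pin as a whole (see pin_grip). Origin: the lower end of its rod, z up along it.
There are look-alikes about, which are no part of the job. What is shaped like the pin but blue, pink or purple is not meant.

How it is judged:
On the way, in this order (a step that is already met when the one before it is completed fails the run):
1. the pin is fully home in the flange's hole and let go (z of pin_tip in the frame of flange_hole below -0.024 m and horizontal distance between pin_tip and flange_hole below 0.006 m and angle between pin_grip's own z axis and vertical below 0.2 rad and contact force between the fingers and pin below 0.1 N), for 0.2 s.
2. the left bolt is tapped with a fingertip (((y of cap_a in the frame of caddy between 0.045 and 0.2 m and contact force between the fingers and cap_a_c3 above 1 N) or (y of cap_b in the frame of caddy between 0.045 and 0.2 m and contact force between the fingers and cap_b_c3 above 1 N) or (y of cap_c in the frame of caddy between 0.045 and 0.2 m and contact force between the fingers and cap_c_c3 above 1 N))), for 0.02 s.
3. then the middle bolt is tapped (((y of cap_a in the frame of caddy between -0.045 and 0.045 m and contact force between the fingers and cap_a_c3 above 1 N) or (y of cap_b in the frame of caddy between -0.045 and 0.045 m and contact force between the fingers and cap_b_c3 above 1 N) or (y of cap_c in the frame of caddy between -0.045 and 0.045 m and contact force between the fingers and cap_c_c3 above 1 N))), for 0.02 s.
4. then the right bolt is tapped (((y of cap_a in the frame of caddy between -0.2 and -0.045 m and contact force between the fingers and cap_a_c3 above 1 N) or (y of cap_b in the frame of caddy between -0.2 and -0.045 m and contact force between the fingers and cap_b_c3 above 1 N) or (y of cap_c in the frame of caddy between -0.2 and -0.045 m and contact force between the fingers and cap_c_c3 above 1 N))), for 0.02 s.
5. the loose cap is lifted open in the fingers (((angle between cap_a's own z axis and vertical above 0.45 rad and contact force between the fingers and cap_a above 0.5 N and linear speed of cap_a below 0.05 m/s and contact force between cap_a and pin below 0.1 N) or (angle between cap_b's own z axis and vertical above 0.45 rad and contact force between the fingers and cap_b above 0.5 N and linear speed of cap_b below 0.05 m/s and contact force between cap_b and pin below 0.1 N) or (angle between cap_c's own z axis and vertical above 0.45 rad and contact force between the fingers and cap_c above 0.5 N and linear speed of cap_c below 0.05 m/s and contact force between cap_c and pin below 0.1 N))), for 0.2 s.
At the end, for the whole second after the job is handed in: The pin is in the flange hole, its rod at least 24 mm deep and within 0.2 rad of upright; the loose cap is held by the fingers (and not propped on the pin), open by more than 0.45 rad (26 degrees) and still (under 0.05 m/s) (z of pin_tip in the frame of flange_hole below -0.024 m and horizontal distance between pin_tip and flange_hole below 0.006 m and angle between pin_grip's own z axis and vertical below 0.2 rad and ((angle between cap_a's own z axis and vertical above 0.45 rad and contact force between the fingers and cap_a above 0.5 N and linear speed of cap_a below 0.05 m/s and contact force between cap_a and pin below 0.1 N) or (angle between cap_b's own z axis and vertical above 0.45 rad and contact force between the fingers and cap_b above 0.5 N and linear speed of cap_b below 0.05 m/s and contact force between cap_b and pin below 0.1 N) or (angle between cap_c's own z axis and vertical above 0.45 rad and contact force between the fingers and cap_c above 0.5 N and linear speed of cap_c below 0.05 m/s and contact force between cap_c and pin below 0.1 N))); the arm keeps its last pose, push and grip.
It fails at once if a bystander on the bench is moved by more than 30 mm (distance of any of bottle, jar, cup, spool, screwdriver, dish from where it was at the start of the episode above 0.03 m).
It also fails if it takes over 58 s, if anything falls off the work surface, if the arm or the gripper's body presses on something with over 40 N, if the wrist force passes 120 N, or if a joint passes its speed limit or range.

## Working session

There is one attempt and no reset: what is moved stays moved. The work goes in short steps, Python scripts to look and compute and a tool call to move; the robot and the scene stay as the last step left them, time stands still between calls to the robot, and variables do not carry over. Pictures are saved under pics/ and viewed, at most 10 in all, crops included, and the job is handed in when it is done.

Besides the shell and the picture viewer there is one more tool, called after ">>>" by a JSON object that holds its "method" and its "body". move_arm: Moves the arm, as the interface text tells. Scaled input: -1 to 1 covers 1000 mm each way for a shift and pi/2 rad each way for a turn. Its arguments: {"type":"object","properties":{"motion":{"type":"array","items":{"type":"object","properties":{"tx":{"type":"number"},"ty":{"type":"number"},"tz":{"type":"number"},"twist":{"type":"number"}}}},"gripper":{"type":"number"},"squeeze":{"type":"number"}},"required":["motion"]}

```bash
mkdir -p pics
cat > h.py <<'E'
import numpy as np, cv2
from cell import arm
W,H=640,400
def ray(cam,p,C=None):
    C=C or arm.calibration(cam);K=np.array(C["K"]);T=np.array(C["T"])
    u=(p[0]*W-K[0,2])/K[0,0];v=(p[1]*H-K[1,2])/K[1,1]
    if cam=="wrist":
        r=np.hypot(u,v);d=np.array([u/r*np.sin(r),v/r*np.sin(r),np.cos(r)]) if r>1e-9 else np.array([0,0,1.])
    else: d=np.array([u,v,1.])
    return T[:3,3],T[:3,:3]@d
def atz(cam,p,z,C=None):
    o,d=ray(cam,p,C);return o+d*(z-o[2])/d[2]
def save(cam,n):
    im=arm.get_image(cam);cv2.imwrite(f"pics/{n}.png",np.ascontiguousarray(im[:,:,::-1]));return im
E
python3 - <<'E'
from h import *
np.set_printoptions(precision=4,suppress=True)
print(arm.observe())
for c in("top","scene"):
    save(c,c+"0")
    print(c,np.array(arm.calibration(c)["T"])[:3])
    for q,z in(("pin_grip",.057),("flange_hole",.032),("bolt_a",.082),("grip_a",.0725),("caddy",0),("stand",0),("cup",0),("bottle",0),("screwdriver",0),("dish",0),("jar",0),("spool",0)):
        for r in arm.place_of(c,q)[:5]: print(q,round(r["conf"],2),np.array(r["point"])*[W,H],atz(c,r["point"],z))
E
```

```text
{'clock': 0.0, 'joints': array([-1.3716,  0.4352,  0.025 ,  1.5741, -0.0116,  1.134 , -0.0751]), 'dq': array([-0.0017,  0.001 , -0.0002,  0.0012, -0.0011, -0.0005, -0.0015]), 'joint_efforts': array([ -0.0009, -66.7829,   0.9846, -31.4476,  -0.0605,   0.0425,
         0.0002]), 'position': array([0.1857, 0.5962, 0.2259]), 'ee_rot': array([-0.4723, -3.1058,  0.0025]), 'force': array([-0.0383, -0.0307, -0.1804]), 'ft_torque': array([0.0144, 0.0047, 0.0014]), 'gripper_force': 0.0, 'width': 1.001415259346396}
top [[-0.0032 -0.9889  0.1486  0.3088]
 [-1.      0.0026 -0.0046 -0.0664]
 [ 0.0041 -0.1486 -0.9889  1.5512]]
pin_grip 0.58 [206.72 228.8 ] [0.4443 0.2757 0.057 ]
pin_grip 0.56 [193.472 169.92 ] [0.6298 0.3231 0.057 ]
pin_grip 0.45 [228.032 212.92 ] [0.4935 0.2113 0.057 ]
pin_grip 0.41 [200.32 200.4 ] [0.5329 0.2984 0.057 ]
pin_grip 0.36 [226.112 235.8  ] [0.4226 0.2154 0.057 ]
flange_hole 0.76 [358.912 186.32 ] [ 0.5807 -0.1979  0.032 ]
bolt_a 0.96 [299.584 183.8  ] [ 0.58   -0.0111  0.082 ]
bolt_a 0.89 [274.624 190.12 ] [0.5605 0.0655 0.082 ]
bolt_a 0.55 [331.008 183.8  ] [ 0.5798 
[... 1387 characters left out ...]
lt_a 0.62 [356.288 227.6  ] [0.5794 0.0696 0.082 ]
grip_a 0.71 [296.384 193.12 ] [ 0.5219 -0.109   0.0725]
grip_a 0.64 [364.928 213.   ] [0.5198 0.0732 0.0725]
grip_a 0.55 [328.128 206.   ] [ 0.5325 -0.0185  0.0725]
caddy 0.88 [319.424 236.4  ] [ 0.5763 -0.0232  0.    ]
stand 0.57 [445.184 238.72 ] [0.4623 0.2752 0.    ]
cup 0.73 [170.816 221.48 ] [ 0.6772 -0.3998  0.    ]
bottle 0.62 [182.016 189.2  ] [ 0.5665 -0.438   0.    ]
screwdriver 0.64 [303.232 172.32 ] [ 0.3754 -0.1521  0.    ]
dish 0.62 [390.016 205.28 ] [0.4046 0.1151 0.    ]
jar 0.66 [453.824 308.68 ] [0.6529 0.3298 0.    ]
spool 0.73 [221.632 174.68 ] [ 0.4738 -0.3653  0.    ]
spool 0.72 [445.376 237.   ] [0.4566 0.2746 0.    ]
```

```bash
python3 -c "
import cv2
a=cv2.imread('pics/top0.png')[130:270,160:460];b=cv2.imread('pics/scene0.png')[140:330,150:500]
cv2.imwrite('pics/m.png',cv2.vconcat([cv2.resize(a,(640,299),interpolation=2),cv2.resize(b[:, :],(640,300))]))
"
```

```text
(no output)
```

View pics/m.png

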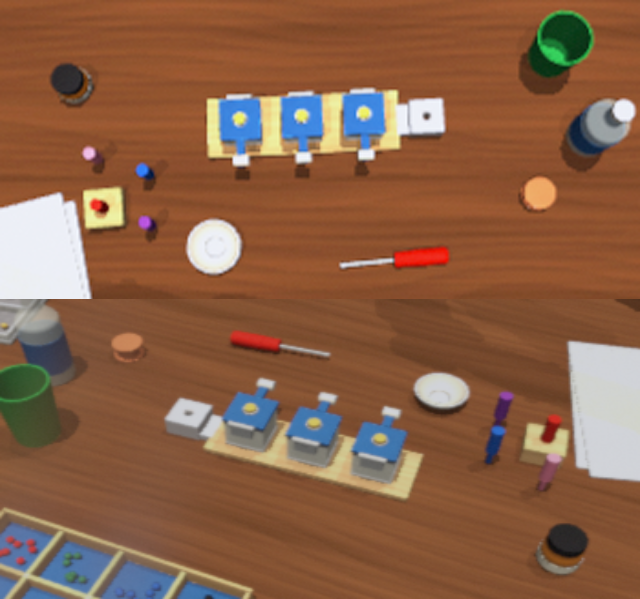

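The red pin stands in the yellow stand at about (98,205) in the crop, which is (206,227) in the top image. The blue, pink and purple pins around it are decoys. The caddy is near (300,187), turned by a few degrees, with the flange to its right. I'll move above the pin for a close look.

```bash
cat >> h.py <<'E'
from scipy.spatial.transform import Rotation as Ro
def plan(tgt,yaw,n):
    """rows to target TCP; yaw = azimuth (deg) of tool y"""
    s=arm.observe();R=Ro.from_rotvec(s["ee_rot"]).as_matrix();p=s["position"]
    y=R[:,1];cur=np.degrees(np.arctan2(y[1],y[0]));tw=(cur-yaw+180)%360-180  # tool z down
    d=(np.array(tgt)-p)/n
    print("cur",np.round(p,4),"yaw",round(cur,2),"tilt",np.round(R[:,2],4),"step mm",round(np.linalg.norm(d)*1e3,1),"deg/row",round(tw/n,2))
    for i in range(n):
        a=np.radians(cur-tw*i/n);Y=np.array([np.cos(a),np.sin(a),0]);Z=np.array([0,0,-1]);X=np.cross(Y,Z)
        print("{tx:%.4f ty:%.4f tz:%.4f twist:%.4f}"%(X@d,Y@d,Z@d,tw/n/90))
E
python3 - <<'E'
from h import *
plan([.447,.278,.24],2.5,10)
E
```

```text
cur [0.1858 0.5968 0.2267] yaw 72.7 tilt [ 1.e-04  0.e+00 -1.e+00] step mm 41.2 deg/row 7.02
{tx:-0.0344 ty:-0.0227 tz:-0.0013 twist:0.0780}
{tx:-0.0369 ty:-0.0183 tz:-0.0013 twist:0.0780}
{tx:-0.0389 ty:-0.0136 tz:-0.0013 twist:0.0780}
{tx:-0.0403 ty:-0.0088 tz:-0.0013 twist:0.0780}
{tx:-0.0410 ty:-0.0038 tz:-0.0013 twist:0.0780}
{tx:-0.0412 ty:0.0012 tz:-0.0013 twist:0.0780}
{tx:-0.0407 ty:0.0063 tz:-0.0013 twist:0.0780}
{tx:-0.0397 ty:0.0112 tz:-0.0013 twist:0.0780}
{tx:-0.0380 ty:0.0160 tz:-0.0013 twist:0.0780}
{tx:-0.0358 ty:0.0205 tz:-0.0013 twist:0.0780}
```

>>> {"method": "move_arm", "body": {"motion": [{"tx": -0.034,"ty": -0.023,"tz": -0.001,"twist": 0.078},{"tx": -0.037,"ty": -0.018,"tz": -0.001,"twist": 0.078},{"tx": -0.039,"ty": -0.014,"tz": -0.001,"twist": 0.078},{"tx": -0.04,"ty": -0.009,"tz": -0.001,"twist": 0.078},{"tx": -0.041,"ty": -0.004,"tz": -0.001,"twist": 0.078},{"tx": -0.041,"ty": 0.001,"tz": -0.001,"twist": 0.078},{"tx": -0.041,"ty": 0.006,"tz": -0.001,"twist": 0.078},{"tx": -0.04,"ty": 0.011,"tz": -0.001,"twist": 0.078},{"tx": -0.038,"ty": 0.016,"tz": -0.001,"twist": 0.078},{"tx": -0.036,"ty": 0.021,"tz": -0.001,"twist": 0.078},{"tx": 0},{"tx": 0}], "gripper": -0.1, "squeeze": 15}}

```text
invalid input
```

```bash
cat >> h.py <<'E'
def red(cam,z,im=None,C=None):
    """centroid of saturated red blobs at height z"""
    im=arm.get_image(cam) if im is None else im
    h=cv2.cvtColor(im,cv2.COLOR_RGB2HSV);m=(((h[...,0]<5)|(h[...,0]>174))&(h[...,1]>190)&(h[...,2]>70)).astype(np.uint8)
    n,l,st,c=cv2.connectedComponentsWithStats(m)
    return [(st[i].tolist(),np.round(c[i],1),np.round(atz(cam,c[i]/[W,H],z,C),4)) for i in range(1,n) if st[i,4]>12],m
E
python3 - <<'E'
from h import *
C=arm.calibration("wrist");im=save("wrist","w1");s=arm.observe();print(s["position"],Ro.from_rotvec(s["ee_rot"]).as_matrix()[:,1],s["width"])
T=np.array(C["T"]);print(T.round(4),np.array(C["K"])[0])
for b in red("wrist",.057,im,C)[0]: print(b)
for q,z in(("pin_grip",.057),("stand",0),("flange_hole",.032)):
    for r in arm.place_of("wrist",q)[:5]: print(q,round(r["conf"],2),np.array(r["point"])*[W,H],atz("wrist",r["point"],z,C).round(4))
E
```

```text
[0.18582223 0.59675944 0.22674901] [2.97361094e-01 9.54765091e-01 3.56225343e-05] 1.0030851686777582
[[ 2.975e-01  9.209e-01  2.517e-01  1.186e-01]
 [ 9.547e-01 -2.870e-01 -7.830e-02  6.178e-01]
 [ 1.000e-04  2.636e-01 -9.646e-01  3.838e-01]
 [ 0.000e+00  0.000e+00  0.000e+00  1.000e+00]] [309.70691629   0.         322.60794585]
```

View pics/w1.png

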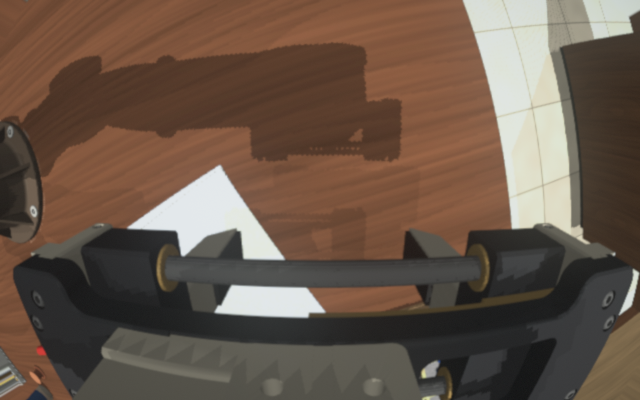

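Refused, and the picture shows only the bench and the open fingers at rows 230–310. I'll retry with every key filled in.

>>> {"method": "move_arm", "body": {"motion": [{"tx": -0.034,"ty": -0.023,"tz": -0.001,"twist": 0.078},{"tx": -0.037,"ty": -0.018,"tz": -0.001,"twist": 0.078},{"tx": -0.039,"ty": -0.014,"tz": -0.001,"twist": 0.078},{"tx": -0.04,"ty": -0.009,"tz": -0.001,"twist": 0.078},{"tx": -0.041,"ty": -0.004,"tz": -0.001,"twist": 0.078},{"tx": -0.041,"ty": 0.001,"tz": -0.001,"twist": 0.078},{"tx": -0.041,"ty": 0.006,"tz": -0.001,"twist": 0.078},{"tx": -0.04,"ty": 0.011,"tz": -0.001,"twist": 0.078},{"tx": -0.038,"ty": 0.016,"tz": -0.001,"twist": 0.078},{"tx": -0.036,"ty": 0.021,"tz": -0.001,"twist": 0.078},{"tx": 0.0,"ty": 0.0,"tz": 0.0,"twist": 0.0}], "gripper": -0.1, "squeeze": 15}}

```text
clock: 2.6
position: [0.4501, 0.2711, 0.2374]
ee_rot: [2.185, 2.254, 0.001]
force: [0.4, 0.4, 0.7]
width: 0.551
gripper_force: 0.0
```

```bash
cat > w.py <<'E'
from h import *
import sys
C=arm.calibration("wrist");im=save("wrist",sys.argv[1]);s=arm.observe();print(s["clock"],s["position"].round(4),Ro.from_rotvec(s["ee_rot"]).as_matrix()[:,1].round(4),s["width"].round(3),s["force"].round(2))
print(np.array(C["T"])[:3,3].round(4))
for b in red("wrist",.057,im,C)[0]: print(b)
for a in sys.argv[2:]:
    q,z=a.split(":")
    for r in arm.place_of("wrist",q)[:5]: print(q,round(r["conf"],2),(np.array(r["point"])*[W,H]).round(1),atz("wrist",r["point"],float(z),C).round(4))
E
python3 w.py w2 pin_grip:.057 stand:0
```

```text
Traceback (most recent call last):
  File "w.py", line 3, in <module>
    C=arm.calibration("wrist");im=save("wrist",sys.argv[1]);s=arm.observe();print(s["clock"],s["position"].round(4),Ro.from_rotvec(s["ee_rot"]).as_matrix()[:,1].round(4),s["width"].round(3),s["force"].round(2))
                                                                                                                                                                          ^^^^^^^^^^^^^^^^
AttributeError: 'float' object has no attribute 'round'
```

View pics/w2.png

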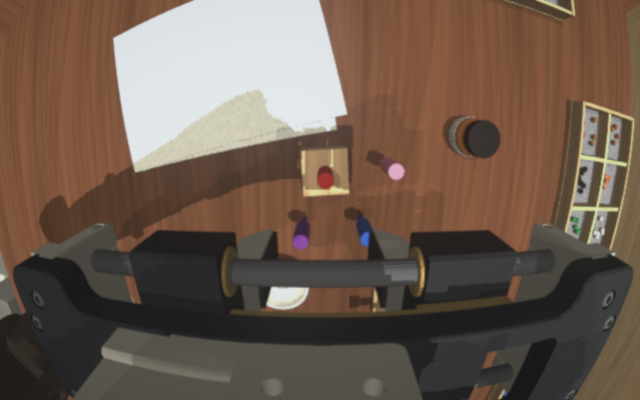

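The red knob in its stand is at about (326,178), with purple at (302,233), blue at (363,232) and pink at (393,170).

```bash
sed -i 's/s\["width"\].round(3)/round(s["width"],3)/' w.py; python3 w.py w3 pin_grip:.057 stand:0
python3 - <<'E'
from h import *
# two-view check of the red knob: ray intersection from wrist, top, scene
o=[];D=[]
for c in("wrist","top","scene"):
    b,m=red(c,.057)
    for x in b:
        if x[0][4]<900: print(c,x)
E
```

```text
2.7 [0.4467 0.276  0.2369] [9.991e-01 4.210e-02 2.000e-04] 0.554 [-1.13  0.86 -0.49]
[0.4452 0.3445 0.3941]
pin_grip 0.94 [302.5 231.3] [0.4277 0.2132 0.057 ]
pin_grip 0.9 [327.7 177.8] [0.4543 0.2776 0.057 ]
pin_grip 0.76 [364.7 233.3] [0.5006 0.2131 0.057 ]
pin_grip 0.69 [395.4 171.5] [0.5303 0.2881 0.057 ]
stand 0.67 [323.8 174.4] [0.4506 0.2706 0.    ]
top ([264, 70, 5, 5, 13], array([265.9,  71.8]), array([0.9537, 0.1   , 0.057 ]))
top ([352, 71, 4, 4, 14], array([353.3,  72.6]), array([ 0.9506, -0.1832,  0.057 ]))
top ([203, 224, 8, 5, 32], array([206.1, 226. ]), array([0.4529, 0.2778, 0.057 ]))
top ([345, 246, 25, 10, 198], array([357.2, 250.1]), array([ 0.3775, -0.1873,  0.057 ]))
scene ([276, 160, 28, 13, 229], array([289.1, 166.4]), array([ 0.4229, -0.1738,  0.057 ]))
scene ([446, 213, 11, 18, 111], array([451.1, 221.2]), array([0.4513, 0.2752, 0.057 ]))
scene ([586, 275, 6, 8, 22], array([588.5, 277.9]), array([0.5005, 0.5878, 0.057 ]))
scene ([584, 285, 7, 4, 14], array([587.1, 286.9]), array([0.5265, 0.5847, 0.057 ]))
scene ([172, 346, 5, 7, 17], array([173.6, 349.5]), array([ 0.9859, -0.1697,  0.057 ]))
```

```bash
cat >> h.py <<'E'
def knob(im,C,c0,lo=.032,hi=.082,r=.009):
    h=cv2.cvtColor(im,cv2.COLOR_RGB2HSV);m=(((h[...,0]<8)|(h[...,0]>170))&(h[...,1]>150)&(h[...,2]>50)).astype(np.uint8)
    n,l,st,c=cv2.connectedComponentsWithStats(m)
    i=1+np.argmin([np.hypot(*(c[k]-c0))+1e3*(st[k,4]<20) for k in range(1,n)]);print(st[i],c[i].round(1))
    x0,y0,w,hh=st[i,:4]
    f=lambda u,v,z:atz("wrist",np.array([u,v])/[W,H],z,C)
    u=c[i][0]+.5;print("x edges@mid",f(x0,c[i][1],.07)[:2],f(x0+w,c[i][1],.07)[:2])
    print("y0 far",f(u,y0+hh,hi),"near",f(u,y0,lo))
E
python3 - <<'E'
from h import *
C=arm.calibration("wrist");im=arm.get_image("wrist");knob(im,C,[326,178]);im=im[150:215,285:365];cv2.imwrite("pics/k.png",np.ascontiguousarray(cv2.resize(im,(640,520),interpolation=0)[:,:,::-1]))
E
```

```text
[322 179  16  16 203] [329.8 186.3]
x edges@mid [0.44532754 0.27462767] [0.46246699 0.27542709]
y0 far [0.45423697 0.26852787 0.082     ] near [0.45514849 0.27540438 0.032     ]
```

View pics/k.png

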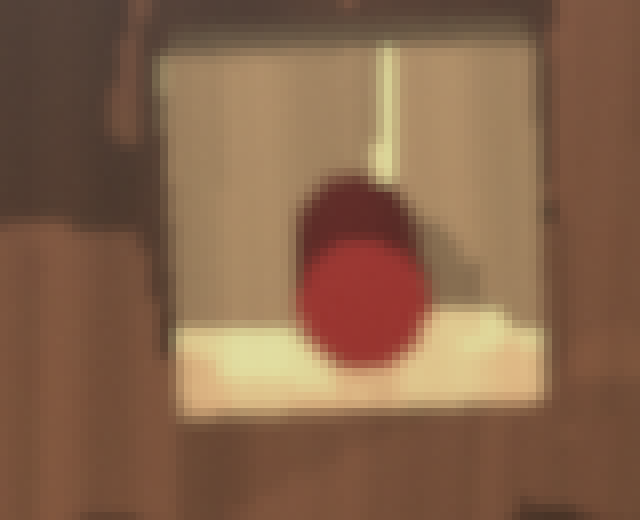

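The crop shows the knob's bright top disc centred at crop (365,303), full-image (330.6,187.9). The dark side below it reaches up to crop row 175.

Run:
```python
from h import *
C=arm.calibration("wrist");f=lambda u,v,z:atz("wrist",np.array([u,v])/[W,H],z,C).round(4)
print(f(330.6,187.9,.082),f(329,171.9,.032)-[0,.009,0], arm.observe()["position"],arm.observe()["clock"])
plan([.4543,.2772,.043],2.5,6)
```

```text
[0.4543 0.2759 0.082 ] [0.4533 0.2747 0.032 ] [0.44554011 0.27764323 0.23665655] 3.0
cur [0.4455 0.2776 0.2367] yaw 2.64 tilt [-3.e-04  1.e-04 -1.e+00] step mm 32.3 deg/row 0.02
{tx:-0.0001 ty:0.0015 tz:0.0323 twist:0.0003}
{tx:-0.0001 ty:0.0015 tz:0.0323 twist:0.0003}
{tx:-0.0001 ty:0.0015 tz:0.0323 twist:0.0003}
{tx:-0.0001 ty:0.0015 tz:0.0323 twist:0.0003}
{tx:-0.0001 ty:0.0015 tz:0.0323 twist:0.0003}
{tx:-0.0001 ty:0.0015 tz:0.0323 twist:0.0003}
```

>>> {"method": "move_arm", "body": {"motion": [{"tx": -0.001,"ty": 0.004,"tz": 0.03,"twist": 0.0},{"tx": -0.001,"ty": 0.004,"tz": 0.04,"twist": 0.0},{"tx": 0.0,"ty": 0.0,"tz": 0.04,"twist": 0.0},{"tx": 0.0,"ty": 0.0,"tz": 0.035,"twist": 0.0},{"tx": 0.0,"ty": 0.0,"tz": 0.03,"twist": 0.0},{"tx": 0.0,"ty": 0.0,"tz": 0.018,"twist": 0.0},{"tx": 0.0,"ty": 0.0,"tz": 0.0,"twist": 0.0},{"tx": 0.0,"ty": 0.0,"tz": 0.0,"twist": 0.0},{"tx": 0.0,"ty": 0.0,"tz": 0.0,"twist": 0.0}]}}

```text
clock: 3.9
position: [0.455, 0.2757, 0.0449]
ee_rot: [2.172, 2.27, 0.003]
force: [0.4, 0.5, -0.3]
width: 0.553
gripper_force: 0.0
```

Close, then lift.

>>> {"method": "move_arm", "body": {"motion": [{"tx": 0.0,"ty": 0.0,"tz": 0.0,"twist": 0.0},{"tx": 0.0,"ty": 0.0,"tz": 0.0,"twist": 0.0},{"tx": 0.0,"ty": 0.0,"tz": 0.0,"twist": 0.0},{"tx": 0.0,"ty": 0.0,"tz": 0.0,"twist": 0.0},{"tx": 0.0,"ty": 0.0,"tz": 0.0,"twist": 0.0},{"tx": 0.0,"ty": 0.0,"tz": 0.0,"twist": 0.0}], "gripper": 1.0, "squeeze": 20}}

```text
clock: 4.5
position: [0.4543, 0.275, 0.0438]
ee_rot: [-2.172, -2.269, -0.0]
force: [-0.8, 0.0, 2.4]
width: 0.192
gripper_force: 20.0
```

>>> {"method": "move_arm", "body": {"motion": [{"tx": 0.0,"ty": 0.0,"tz": -0.01,"twist": 0.0},{"tx": 0.0,"ty": 0.0,"tz": -0.025,"twist": 0.0},{"tx": 0.0,"ty": 0.0,"tz": -0.035,"twist": 0.0},{"tx": 0.0,"ty": 0.0,"tz": -0.035,"twist": 0.0},{"tx": 0.0,"ty": 0.0,"tz": -0.035,"twist": 0.0},{"tx": 0.0,"ty": 0.0,"tz": -0.015,"twist": 0.0},{"tx": 0.0,"ty": 0.0,"tz": 0.0,"twist": 0.0}]}}

```text
clock: 5.2
position: [0.4556, 0.2756, 0.2016]
ee_rot: [2.172, 2.269, 0.008]
force: [-0.3, 1.4, -1.1]
width: 0.191
gripper_force: 20.0
```

Run:
```python
from h import *
plan([.575,-.15,.21],2.5,11)
```

```text
cur [0.4556 0.2756 0.2016] yaw 2.49 tilt [ 0.0037  0.0032 -1.    ] step mm 40.2 deg/row -0.0
{tx:-0.0391 ty:0.0092 tz:-0.0008 twist:-0.0000}
{tx:-0.0391 ty:0.0092 tz:-0.0008 twist:-0.0000}
{tx:-0.0391 ty:0.0092 tz:-0.0008 twist:-0.0000}
{tx:-0.0391 ty:0.0092 tz:-0.0008 twist:-0.0000}
{tx:-0.0391 ty:0.0092 tz:-0.0008 twist:-0.0000}
{tx:-0.0391 ty:0.0092 tz:-0.0008 twist:-0.0000}
{tx:-0.0391 ty:0.0092 tz:-0.0008 twist:-0.0000}
{tx:-0.0391 ty:0.0092 tz:-0.0008 twist:-0.0000}
{tx:-0.0391 ty:0.0092 tz:-0.0008 twist:-0.0000}
{tx:-0.0391 ty:0.0092 tz:-0.0008 twist:-0.0000}
{tx:-0.0391 ty:0.0092 tz:-0.0008 twist:-0.0000}
```

>>> {"method": "move_arm", "body": {"motion": [{"tx": -0.02,"ty": 0.006,"tz": 0.0,"twist": 0.0},{"tx": -0.043,"ty": 0.012,"tz": 0.0,"twist": 0.0},{"tx": -0.047,"ty": 0.013,"tz": 0.0,"twist": 0.0},{"tx": -0.047,"ty": 0.013,"tz": 0.0,"twist": 0.0},{"tx": -0.047,"ty": 0.013,"tz": 0.0,"twist": 0.0},{"tx": -0.047,"ty": 0.013,"tz": 0.0,"twist": 0.0},{"tx": -0.047,"ty": 0.013,"tz": 0.0,"twist": 0.0},{"tx": -0.047,"ty": 0.013,"tz": 0.0,"twist": 0.0},{"tx": -0.047,"ty": 0.012,"tz": 0.0,"twist": 0.0},{"tx": -0.045,"ty": 0.01,"tz": 0.0,"twist": 0.0},{"tx": -0.03,"ty": 0.008,"tz": 0.006,"twist": 0.0},{"tx": 0.0,"ty": 0.0,"tz": 0.0,"twist": 0.0}]}}

```text
clock: 6.4
position: [0.5993, -0.1921, 0.191]
ee_rot: [2.18, 2.262, -0.006]
force: [-0.5, 0.3, -1.3]
width: 0.194
gripper_force: 20.0
```

```bash
python3 w.py w4 flange_hole:.032 bolt_a:.082 grip_a:.0725 caddy:0; python3 -c "
import cv2;a=cv2.imread('pics/w4.png')
b=cv2.resize(a[145:235,280:380],(667,600),interpolation=0);cv2.imwrite('pics/f.png',b)
c=cv2.imread('pics/w4.png');cv2.imwrite('pics/w4s.png',c)"
```

```text
6.45 [ 0.5993 -0.1888  0.1911] [ 0.9992  0.0392 -0.0028] 0.19 [-1.15  1.29 -1.8 ]
[ 0.597  -0.1211  0.3478]
flange_hole 0.94 [314.5 193.5] [ 0.5911 -0.202   0.032 ]
flange_hole 0.24 [344.7   5.1] [ 0.6149 -0.0018  0.032 ]
bolt_a 0.75 [308.6 102.3] [ 0.5845 -0.1097  0.082 ]
bolt_a 0.74 [309.8   0. ] [ 0.582  -0.0169  0.082 ]
grip_a 0.83 [243.6 100.9] [ 0.5256 -0.1083  0.0725]
grip_a 0.55 [241.3   6.4] [ 0.519  -0.0178  0.0725]
```

View pics/w4.png

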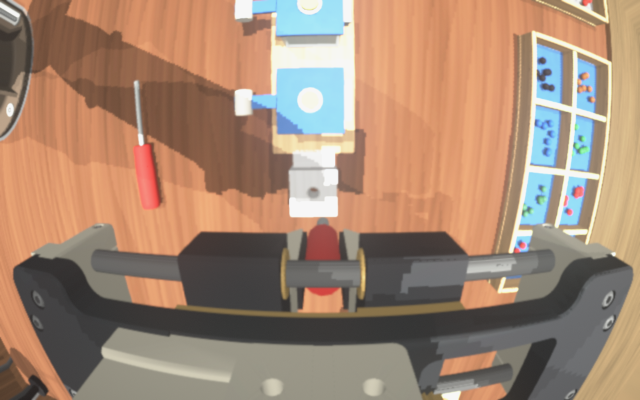

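View pics/f.png

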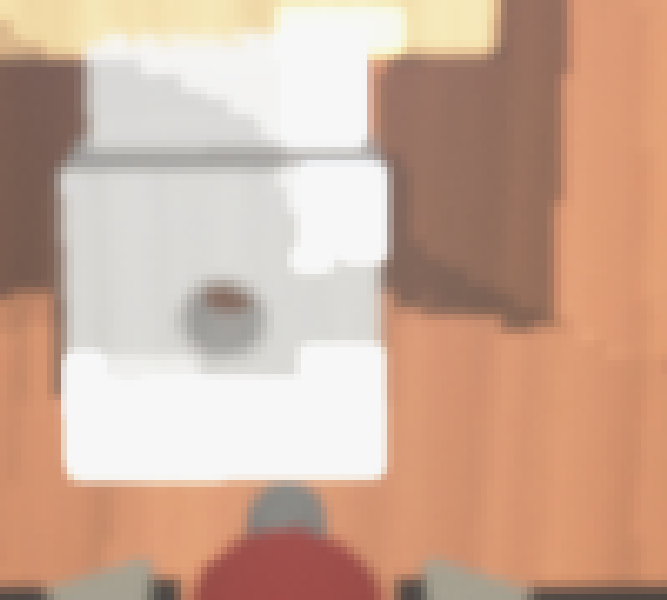

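In the crop, the hole is centred at about (222,318), full-image (313.3,192.7), which agrees with the block's edges. The held rod's tip end is at about crop (288,485), full-image (323.2,217.7). The caps' bolts are at (310,100) and (310,3).

Run:
```python
from h import *
C=arm.calibration("wrist");s=arm.observe();f=lambda u,v,z:atz("wrist",np.array([u,v])/[W,H],z,C).round(4)
print(s["position"],s["clock"],Ro.from_rotvec(s["ee_rot"]).as_matrix()[:,2])
print("hole",f(313.3,192.7,.032),"tip +y edge",f(323.2,217.9,s["position"][2]-.042),f(323.2,217.9,s["position"][2]-.036))
```

```text
[ 0.60044564 -0.18414972  0.19226452] 6.65 [-8.05182613e-04  1.15393507e-03 -9.99999010e-01]
hole [ 0.5913 -0.193   0.032 ] tip +y edge [ 0.6009 -0.1808  0.1503] [ 0.6008 -0.1788  0.1563]
```

```bash
cat > hole.py <<'E'
from h import *
import sys
for k in range(2):
    C=arm.calibration("wrist");p=arm.observe()["position"];im=save("wrist",sys.argv[1]);f=lambda u,v,z:atz("wrist",np.array([u,v])/[W,H],z,C).round(4)
    r=arm.look_for("wrist","flange_hole")[0]["point"];r2=arm.place_of("wrist","flange_hole")[0]
    u0,v0=int(r2["point"][0]*W),int(r2["point"][1]*H)
    g=im[v0-9:v0+10,u0-9:u0+10];sat=g.max(2)
    m=(cv2.GaussianBlur(sat,(3,3),0)<195).astype(np.uint8);n,l,st,c=cv2.connectedComponentsWithStats(m)
    print(p.round(4),"net",np.array(r2["point"])*[W,H],f(*(np.array(r2["point"])*[W,H]),.032))
    for i in range(1,n):
        if st[i,4]>20: x,y,w,h,a=st[i];cc=np.array([x+w/2+u0-9,y+h/2+v0-9]);print(st[i],cc,f(*cc,.032))
cv2.imwrite("pics/"+sys.argv[1]+"c.png",np.ascontiguousarray(cv2.resize(im[v0-35:v0+45,u0-40:u0+50],(675,600),interpolation=0)[:,:,::-1]));print("crop origin",u0-40,v0-35)
E
python3 hole.py w5
```

```text
[ 0.6004 -0.1841  0.1923] net [310.784 199.92 ] [ 0.5889 -0.201   0.032 ]
[ 5  4 12 10 90] [312. 199.] [ 0.5902 -0.2     0.032 ]
[ 0.6007 -0.1847  0.1928] net [308.608 199.08 ] [ 0.587  -0.2009  0.032 ]
[ 6  4 13 10 97] [311.5 199. ] [ 0.5901 -0.2007  0.032 ]
crop origin 268 164
```

View pics/w5c.png

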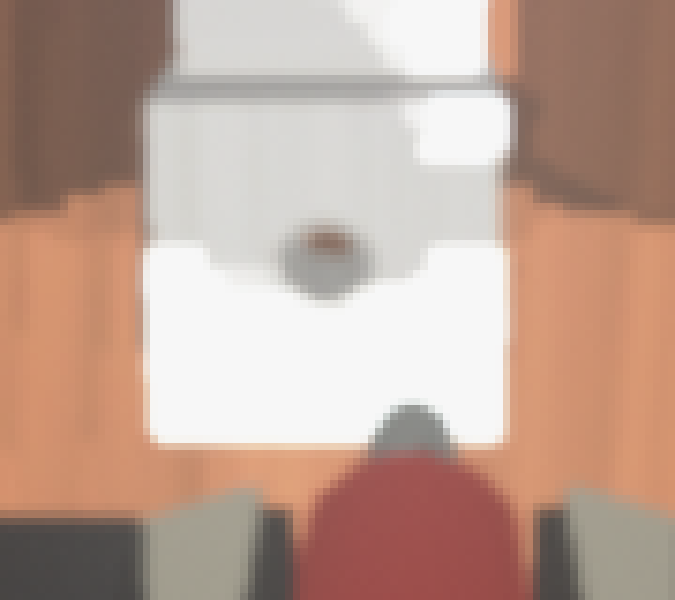

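The hole is at crop (326,263), full-image (311.5,199.1). The rod tip's edge is at crop (412,403). Shift over the hole and drop to about 15 mm above the mouth.

>>> {"method": "move_arm", "body": {"motion": [{"tx": -0.008,"ty": -0.006,"tz": 0.01,"twist": 0.0},{"tx": -0.0075,"ty": -0.0055,"tz": 0.02,"twist": 0.0},{"tx": 0.0,"ty": 0.0,"tz": 0.025,"twist": 0.0},{"tx": 0.0,"ty": 0.0,"tz": 0.02,"twist": 0.0},{"tx": 0.0,"ty": 0.0,"tz": 0.015,"twist": 0.0},{"tx": 0.0,"ty": 0.0,"tz": 0.01,"twist": 0.0},{"tx": 0.0,"ty": 0.0,"tz": 0.0,"twist": 0.0},{"tx": 0.0,"ty": 0.0,"tz": 0.0,"twist": 0.0},{"tx": 0.0,"ty": 0.0,"tz": 0.0,"twist": 0.0},{"tx": 0.0,"ty": 0.0,"tz": 0.0,"twist": 0.0}]}}

```text
clock: 7.95
position: [0.5903, -0.2022, 0.0936]
ee_rot: [2.171, 2.269, 0.001]
force: [0.2, 0.3, -0.3]
width: 0.19
gripper_force: 20.0
```

Run:
```python
from h import *
C=arm.calibration("wrist");print(arm.observe()["position"]);im=arm.get_image("wrist")
K=np.array(C["K"]);
# predicted pixel of hole at (.5901,-.2004,.032)
T=np.array(C["T"]);q=T[:3,:3].T@(np.array([.5901,-.2004,.032])-T[:3,3]);th=np.arctan2(np.hypot(q[0],q[1]),q[2]);print("hole px",K[:2,2]+K[0,0]*th*q[:2]/np.hypot(q[0],q[1]))
cv2.imwrite("pics/w6c.png",np.ascontiguousarray(cv2.resize(im[175:255,280:370],(675,600),interpolation=0)[:,:,::-1]))
```

```text
[ 0.59034999 -0.20218902  0.09359058]
hole px [321.87206209 211.26783081]
```

View pics/w6c.png

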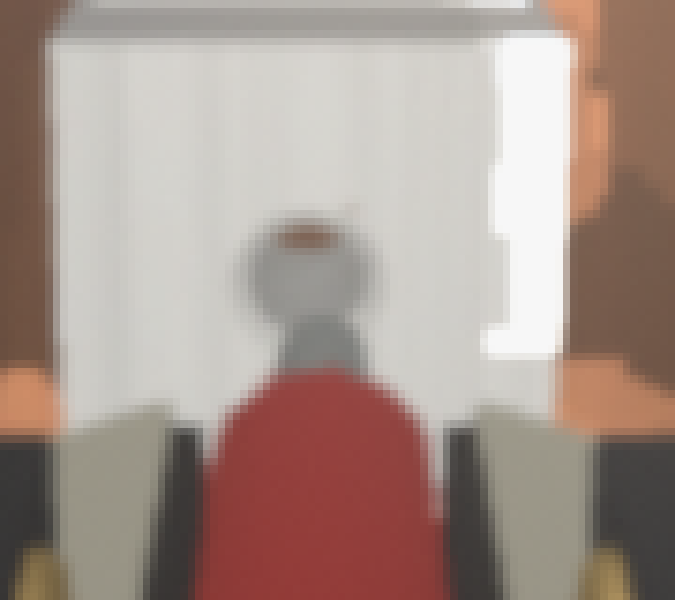

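The hole is at crop (310,273), full-image (321.3,211.4), and the rod's +y edge is at crop (322,314), full-image (322.9,216.9).

Run:
```python
from h import *
C=arm.calibration("wrist");s=arm.observe();f=lambda u,v,z:atz("wrist",np.array([u,v])/[W,H],z,C).round(4)
print(s["position"],f(321.3,211.4,.032),f(322.9,216.9,s["position"][2]-.042),f(322.9,216.9,s["position"][2]-.04))
```

```text
[ 0.59027119 -0.20214388  0.09347753] [ 0.5896 -0.2004  0.032 ] [ 0.5906 -0.1981  0.0515] [ 0.5905 -0.1975  0.0535]
```

>>> {"method": "move_arm", "body": {"motion": [{"tx": 0.0013,"ty": -0.0009,"tz": 0.005,"twist": 0.0},{"tx": 0.0,"ty": 0.0,"tz": 0.008,"twist": 0.0},{"tx": 0.0,"ty": 0.0,"tz": 0.006,"twist": 0.0},{"tx": 0.0,"ty": 0.0,"tz": 0.005,"twist": 0.0},{"tx": 0.0,"ty": 0.0,"tz": 0.004,"twist": 0.0},{"tx": 0.0,"ty": 0.0,"tz": 0.0,"twist": 0.0},{"tx": 0.0,"ty": 0.0,"tz": 0.0,"twist": 0.0}]}}

```text
clock: 8.7
position: [0.5887, -0.201, 0.0646]
ee_rot: [-2.173, -2.269, 0.001]
force: [-0.5, -1.1, -2.0]
width: 0.189
gripper_force: 20.0
```

>>> {"method": "move_arm", "body": {"motion": [{"tx": 0.0,"ty": 0.0,"tz": 0.006,"twist": 0.0},{"tx": 0.0,"ty": 0.0,"tz": 0.006,"twist": 0.0},{"tx": 0.0,"ty": 0.0,"tz": 0.005,"twist": 0.0},{"tx": 0.0,"ty": 0.0,"tz": 0.004,"twist": 0.0},{"tx": 0.0,"ty": 0.0,"tz": 0.0,"twist": 0.0},{"tx": 0.0,"ty": 0.0,"tz": 0.0,"twist": 0.0}]}}

```text
clock: 9.3
position: [0.5887, -0.201, 0.0436]
ee_rot: [2.173, 2.269, -0.0]
force: [-0.3, -2.2, 0.1]
width: 0.194
gripper_force: 20.0
```

>>> {"method": "move_arm", "body": {"motion": [{"tx": 0.0,"ty": 0.0,"tz": 0.001,"twist": 0.0},{"tx": 0.0,"ty": 0.0,"tz": 0.0,"twist": 0.0},{"tx": 0.0,"ty": 0.0,"tz": 0.0,"twist": 0.0},{"tx": 0.0,"ty": 0.0,"tz": 0.0,"twist": 0.0},{"tx": 0.0,"ty": 0.0,"tz": 0.0,"twist": 0.0},{"tx": 0.0,"ty": 0.0,"tz": 0.0,"twist": 0.0}], "gripper": 0.0}}

```text
clock: 9.9
position: [0.5888, -0.2007, 0.0427]
ee_rot: [-2.172, -2.269, -0.0]
force: [0.0, -1.0, -0.3]
width: 0.502
gripper_force: 0.0
```

>>> {"method": "move_arm", "body": {"motion": [{"tx": 0.0,"ty": 0.0,"tz": -0.01,"twist": 0.0},{"tx": 0.0,"ty": 0.0,"tz": -0.025,"twist": 0.0},{"tx": 0.0,"ty": 0.0,"tz": -0.035,"twist": 0.0},{"tx": 0.0,"ty": 0.0,"tz": -0.035,"twist": 0.0},{"tx": 0.0,"ty": 0.0,"tz": -0.035,"twist": 0.0},{"tx": 0.0,"ty": 0.0,"tz": -0.03,"twist": 0.0},{"tx": 0.0,"ty": 0.0,"tz": -0.02,"twist": 0.0},{"tx": 0.0,"ty": 0.0,"tz": 0.0,"twist": 0.0},{"tx": 0.0,"ty": 0.0,"tz": 0.0,"twist": 0.0},{"tx": 0.0,"ty": 0.0,"tz": 0.0,"twist": 0.0}], "gripper": 1.0}}

```text
clock: 10.9
position: [0.5882, -0.2004, 0.2319]
ee_rot: [-2.171, -2.268, 0.001]
force: [-0.8, -0.1, -0.7]
width: 0.004
gripper_force: 0.0
```

```bash
python3 w.py w7 pin_grip:.057 bolt_a:.082 grip_a:.0725
python3 - <<'E'
from h import *
for c in("top","scene"):
    arm.get_image(c)
    for q,z in(("pin_grip",.057),("bolt_a",.082),("grip_a",.0725)):
        for r in arm.place_of(c,q)[:6]: print(c,q,round(r["conf"],2),(np.array(r["point"])*[W,H]).round(1),atz(c,r["point"],z).round(4))
E
```

```text
10.95 [ 0.5882 -0.2005  0.2317] [ 0.999   0.0437 -0.0018] 0.008 [ 0.58 -0.14 -0.07]
[ 0.5853 -0.1301  0.3889]
pin_grip 0.73 [325.2 181.2] [ 0.5912 -0.1995  0.057 ]
bolt_a 0.87 [324.1   5.6] [ 0.5818 -0.0145  0.082 ]
bolt_a 0.6 [320.1  93. ] [ 0.5819 -0.1062  0.082 ]
grip_a 0.95 [262.9  94.7] [ 0.5236 -0.1084  0.0725]
top pin_grip 0.61 [229.6 212.8] [0.4938 0.2063 0.057 ]
top pin_grip 0.54 [226.5 234.9] [0.4253 0.2143 0.057 ]
top pin_grip 0.38 [199.8 201.5] [0.5294 0.2999 0.057 ]
top bolt_a 0.78 [299.6 182. ] [ 0.5857 -0.0111  0.082 ]
top bolt_a 0.68 [273.8 184.7] [0.5775 0.0682 0.082 ]
top bolt_a 0.6 [301.8 188.1] [ 0.5665 -0.018   0.082 ]
top bolt_a 0.59 [331.3 183.5] [ 0.5808 -0.1088  0.082 ]
top bolt_a 0.22 [416.3 155.3] [ 0.6691 -0.3735  0.082 ]
top grip_a 0.73 [271.1 207.3] [0.5087 0.0766 0.0725]
top grip_a 0.67 [302.  202.6] [ 0.523  -0.0184  0.0725]
top grip_a 0.67 [326.5 179.9] [ 0.5938 -0.0942  0.0725]
top grip_a 0.51 [302.8 189.4] [ 0.5642 -0.0207  0.0725]
scene pin_grip 0.58 [422.9 226.7] [0.4949 0.2145 0.057 ]
scene pin_grip 0.54 [451.4 246. ] [0.5275 0.2893 0.057 ]
scene pin_grip 0.51 [252.4 205.3] [ 0.5898 -0.2011  0.057 ]
scene pin_grip 0.47 [422.3 208.5] [0.4369 0.2001 0.057 ]
scene pin_grip 0.24 [280.7 221. ] [ 0.6098 -0.1133  0.057 ]
scene bolt_a 0.91 [322.3 218.4] [ 0.5833 -0.0147  0.082 ]
scene bolt_a 0.89 [356.9 227.6] [0.5788 0.071  0.082 ]
scene bolt_a 0.65 [284.7 210.7] [ 0.595  -0.1082  0.082 ]
scene grip_a 0.9 [293.8 192.8] [ 0.5234 -0.1155  0.0725]
scene grip_a 0.89 [365.5 211.5] [0.5146 0.073  0.0725]
scene grip_a 0.78 [327.8 204.2] [ 0.5271 -0.0214  0.0725]
scene grip_a 0.22 [359.7 225.8] [0.5634 0.0737 0.0725]
```

View pics/w7.png

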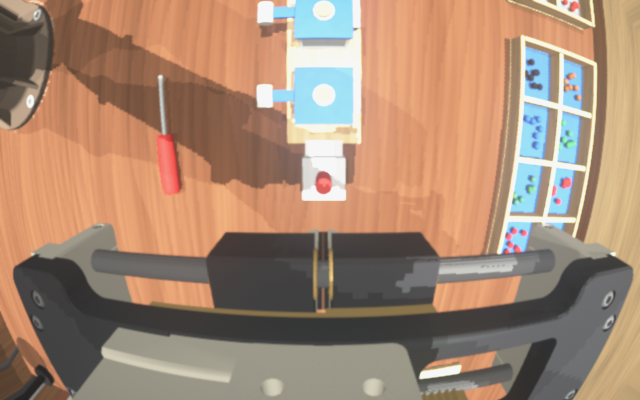

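The red pin stands home in the flange at about (323,183). The right and middle bolts are at (324,94) and (323,10). The fingers are shut. On to the left bolt.

>>> {"method": "move_arm", "body": {"motion": [{"tx": 0.025,"ty": 0.0,"tz": 0.0,"twist": 0.0},{"tx": 0.042,"ty": 0.0,"tz": 0.01,"twist": 0.0},{"tx": 0.045,"ty": 0.0,"tz": 0.02,"twist": 0.0},{"tx": 0.045,"ty": 0.001,"tz": 0.02,"twist": 0.0},{"tx": 0.045,"ty": 0.0,"tz": 0.02,"twist": 0.0},{"tx": 0.04,"ty": 0.0,"tz": 0.02,"twist": 0.0},{"tx": 0.025,"ty": 0.0,"tz": 0.02,"twist": 0.0},{"tx": 0.008,"ty": 0.0,"tz": 0.015,"twist": 0.0},{"tx": 0.0,"ty": 0.0,"tz": 0.01,"twist": 0.0},{"tx": 0.0,"ty": 0.0,"tz": 0.0,"twist": 0.0},{"tx": 0.0,"ty": 0.0,"tz": 0.0,"twist": 0.0},{"tx": 0.0,"ty": 0.0,"tz": 0.0,"twist": 0.0}]}}

```text
clock: 12.7
position: [0.5786, 0.0728, 0.0987]
ee_rot: [2.174, 2.267, 0.002]
force: [-0.2, -0.1, 0.8]
width: 0.005
gripper_force: 0.0
```

```bash
python3 w.py w8 bolt_a:.082 grip_a:.0725
```

```text
12.75 [0.5785 0.073  0.0987] [0.9991 0.0421 0.0016] 0.003 [-0.55 -0.25  0.23]
[0.5753 0.1432 0.2557]
bolt_a 0.74 [318.3 237.3] [0.5762 0.0721 0.082 ]
grip_a 0.91 [230.2 234.5] [0.5185 0.067  0.0725]
```

>>> {"method": "move_arm", "body": {"motion": [{"tx": 0.0,"ty": 0.0,"tz": 0.008,"twist": 0.0},{"tx": 0.0,"ty": 0.0,"tz": 0.006,"twist": 0.0},{"tx": 0.0,"ty": 0.0,"tz": 0.003,"twist": 0.0},{"tx": 0.0,"ty": 0.0,"tz": 0.001,"twist": 0.0},{"tx": 0.0,"ty": 0.0,"tz": 0.0,"twist": 0.0},{"tx": 0.0,"ty": 0.0,"tz": 0.0,"twist": 0.0}]}}

```text
clock: 13.45
position: [0.5778, 0.074, 0.0821]
ee_rot: [-2.172, -2.268, -0.002]
force: [-12.3, -0.4, 35.5]
width: 0.005
gripper_force: 17.7
```

Left bolt: 35 N and no give, so it's fast. Next the middle one.

>>> {"method": "move_arm", "body": {"motion": [{"tx": 0.0,"ty": 0.0,"tz": -0.015,"twist": 0.0},{"tx": -0.02,"ty": 0.0,"tz": -0.003,"twist": 0.0},{"tx": -0.035,"ty": 0.0,"tz": 0.0,"twist": 0.0},{"tx": -0.025,"ty": 0.0,"tz": 0.0,"twist": 0.0},{"tx": -0.01,"ty": 0.0,"tz": 0.0,"twist": 0.0},{"tx": 0.0,"ty": 0.0,"tz": 0.005,"twist": 0.0},{"tx": 0.0,"ty": 0.0,"tz": 0.0,"twist": 0.0},{"tx": 0.0,"ty": 0.0,"tz": 0.0,"twist": 0.0},{"tx": 0.0,"ty": 0.0,"tz": 0.0,"twist": 0.0}]}}

```text
clock: 14.35
position: [0.5817, -0.0143, 0.0925]
ee_rot: [-2.17, -2.271, -0.0]
force: [-0.1, 0.6, 0.6]
width: 0.005
gripper_force: 0.0
```

```bash
python3 w.py w9 bolt_a:.082 grip_a:.0725
```

```text
14.4 [ 0.5818 -0.0146  0.0926] [ 9.99e-01  4.54e-02 -1.00e-04] 0.002 [-0.66  0.4  -1.18]
[0.5785 0.056  0.2496]
bolt_a 0.92 [319.   85.9] [0.576  0.0729 0.082 ]
bolt_a 0.83 [322.6 240.7] [ 0.5819 -0.0145  0.082 ]
grip_a 0.97 [220.5  94.6] [0.5186 0.0685 0.0725]
grip_a 0.79 [225.  234.2] [ 0.52   -0.0178  0.0725]
```

>>> {"method": "move_arm", "body": {"motion": [{"tx": 0.0,"ty": 0.0,"tz": 0.007,"twist": 0.0},{"tx": 0.0,"ty": 0.0,"tz": 0.003,"twist": 0.0},{"tx": 0.0,"ty": 0.0,"tz": 0.001,"twist": 0.0},{"tx": 0.0,"ty": 0.0,"tz": 0.001,"twist": 0.0},{"tx": 0.0,"ty": 0.0,"tz": 0.0,"twist": 0.0}]}}

```text
clock: 15.0
position: [0.5816, -0.0157, 0.0822]
ee_rot: [-2.172, -2.269, -0.002]
force: [-7.6, 1.5, 23.3]
width: 0.002
gripper_force: 11.6
```

Middle bolt is fast too: 23 N and no give. Now the right one.

>>> {"method": "move_arm", "body": {"motion": [{"tx": 0.0,"ty": 0.0,"tz": -0.015,"twist": 0.0},{"tx": -0.02,"ty": 0.0,"tz": -0.001,"twist": 0.0},{"tx": -0.035,"ty": 0.0,"tz": 0.0,"twist": 0.0},{"tx": -0.025,"ty": 0.0,"tz": 0.0,"twist": 0.0},{"tx": -0.01,"ty": 0.0,"tz": 0.0,"twist": 0.0},{"tx": 0.0,"ty": 0.0,"tz": 0.005,"twist": 0.0},{"tx": 0.0,"ty": 0.0,"tz": 0.0,"twist": 0.0},{"tx": 0.0,"ty": 0.0,"tz": 0.0,"twist": 0.0},{"tx": 0.0,"ty": 0.0,"tz": 0.0,"twist": 0.0}]}}

```text
clock: 15.9
position: [0.5857, -0.1042, 0.0915]
ee_rot: [-2.17, -2.271, -0.0]
force: [-0.4, 0.3, 0.2]
width: -0.001
gripper_force: 0.0
```

```bash
python3 w.py w10 bolt_a:.082 grip_a:.0725
```

```text
15.95 [ 0.5858 -0.1045  0.0916] [ 9.99e-01  4.54e-02 -1.00e-04] 0.005 [-0.36  0.01 -0.11]
[ 0.5825 -0.0339  0.2486]
grip_a 0.84 [216.9  92. ] [ 0.5207 -0.0199  0.0725]
grip_a 0.67 [223.9 237.3] [ 0.5235 -0.1094  0.0725]
```

>>> {"method": "move_arm", "body": {"motion": [{"tx": 0.0,"ty": 0.0,"tz": 0.006,"twist": 0.0},{"tx": 0.0,"ty": 0.0,"tz": 0.003,"twist": 0.0},{"tx": 0.0,"ty": 0.0,"tz": 0.001,"twist": 0.0},{"tx": 0.0,"ty": 0.0,"tz": 0.001,"twist": 0.0},{"tx": 0.0,"ty": 0.0,"tz": 0.0,"twist": 0.0}]}}

```text
clock: 16.55
position: [0.5855, -0.1058, 0.0806]
ee_rot: [-2.172, -2.269, 0.0]
force: [-0.4, 0.6, 0.9]
width: -0.001
gripper_force: 0.3
```

It gives. Press a little deeper so the tap counts for sure.

>>> {"method": "move_arm", "body": {"motion": [{"tx": 0.0,"ty": 0.0,"tz": 0.001,"twist": 0.0},{"tx": 0.0,"ty": 0.0,"tz": 0.001,"twist": 0.0},{"tx": 0.0,"ty": 0.0,"tz": 0.001,"twist": 0.0},{"tx": 0.0,"ty": 0.0,"tz": 0.0,"twist": 0.0},{"tx": 0.0,"ty": 0.0,"tz": 0.0,"twist": 0.0}]}}

```text
clock: 17.05
position: [0.5857, -0.106, 0.0786]
ee_rot: [2.173, 2.269, 0.001]
force: [-5.4, 1.0, 12.2]
width: 0.003
gripper_force: 6.1
```

The right cap is the loose one. Raise, shift to its grip and turn the fingers by a quarter turn.

>>> {"method": "move_arm", "body": {"motion": [{"tx": 0.0,"ty": 0.0,"tz": -0.015,"twist": 0.0},{"tx": 0.0,"ty": 0.0,"tz": -0.03,"twist": 0.0},{"tx": 0.0,"ty": -0.02,"tz": -0.03,"twist": 0.0},{"tx": -0.002,"ty": -0.03,"tz": -0.015,"twist": 0.0},{"tx": 0.0,"ty": -0.011,"tz": 0.0,"twist": 0.0}]}}

```text
clock: 17.55
position: [0.5241, -0.1116, 0.1704]
ee_rot: [2.172, 2.266, 0.004]
force: [-0.2, -0.3, 0.4]
width: 0.006
gripper_force: 0.0
```

>>> {"method": "move_arm", "body": {"motion": [{"tx": 0.0,"ty": 0.0,"tz": 0.0,"twist": -0.05},{"tx": 0.0,"ty": 0.0,"tz": 0.0,"twist": -0.09},{"tx": 0.0,"ty": 0.0,"tz": 0.0,"twist": -0.095},{"tx": 0.0,"ty": 0.0,"tz": 0.0,"twist": -0.095},{"tx": 0.0,"ty": 0.0,"tz": 0.0,"twist": -0.095},{"tx": 0.0,"ty": 0.0,"tz": 0.0,"twist": -0.095},{"tx": 0.0,"ty": 0.0,"tz": 0.0,"twist": -0.095},{"tx": 0.0,"ty": 0.0,"tz": 0.0,"twist": -0.095},{"tx": 0.0,"ty": 0.0,"tz": 0.0,"twist": -0.095},{"tx": 0.0,"ty": 0.0,"tz": 0.0,"twist": -0.095},{"tx": 0.0,"ty": 0.0,"tz": 0.0,"twist": -0.07},{"tx": 0.0,"ty": 0.0,"tz": 0.0,"twist": -0.03}], "gripper": 0.0, "squeeze": 15}}

```text
clock: 18.75
position: [0.525, -0.1104, 0.1675]
ee_rot: [0.075, -3.141, -0.0]
force: [0.8, -0.5, 0.7]
width: 0.497
gripper_force: 0.0
```

```bash
python3 w.py w11 grip_a:.0725
python3 - <<'E'
from h import *
plan([.5245,-.1083,.0535],92.5,6)
im=cv2.imread("pics/w11.png");cv2.imwrite("pics/w11v.png",im)
E
```

```text
18.8 [ 0.525  -0.1104  0.1675] [-4.880e-02  9.988e-01  3.000e-04] 0.499 [-0.24  1.04 -0.19]
[ 0.4547 -0.1137  0.3245]
grip_a 0.85 [322.5 198.2] [ 0.5225 -0.1106  0.0725]
grip_a 0.72 [510.1 203.9] [0.5195 0.0712 0.0725]
grip_a 0.67 [423.5 199.7] [ 0.5196 -0.0223  0.0725]
cur [ 0.525  -0.1104  0.1675] yaw 92.53 tilt [-0.e+00  3.e-04 -1.e+00] step mm 19.0 deg/row 0.0
{tx:0.0001 ty:0.0004 tz:0.0190 twist:0.0001}
{tx:0.0001 ty:0.0004 tz:0.0190 twist:0.0001}
{tx:0.0001 ty:0.0004 tz:0.0190 twist:0.0001}
{tx:0.0001 ty:0.0004 tz:0.0190 twist:0.0001}
{tx:0.0001 ty:0.0004 tz:0.0190 twist:0.0001}
{tx:0.0001 ty:0.0004 tz:0.0190 twist:0.0001}
```

View pics/w11.png

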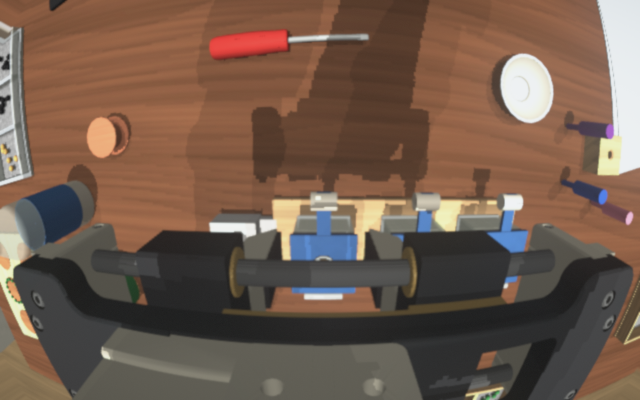

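The loose cap's white grip is at about (323,200), centred between the fingers. The bystanders are where they were. Descend.

>>> {"method": "move_arm", "body": {"motion": [{"tx": 0.001,"ty": 0.001,"tz": 0.015,"twist": 0.0},{"tx": 0.0,"ty": 0.0,"tz": 0.028,"twist": 0.0},{"tx": 0.0,"ty": 0.0,"tz": 0.03,"twist": 0.0},{"tx": 0.0,"ty": 0.0,"tz": 0.023,"twist": 0.0},{"tx": 0.0,"ty": 0.0,"tz": 0.012,"twist": 0.0},{"tx": 0.0,"ty": 0.0,"tz": 0.005,"twist": 0.0},{"tx": 0.0,"ty": 0.0,"tz": 0.0,"twist": 0.0},{"tx": 0.0,"ty": 0.0,"tz": 0.0,"twist": 0.0}]}}

```text
clock: 19.65
position: [0.5245, -0.1096, 0.0556]
ee_rot: [-0.068, 3.139, -0.0]
force: [-0.3, -0.3, 0.4]
width: 0.497
gripper_force: 0.0
```

>>> {"method": "move_arm", "body": {"motion": [{"tx": 0.0,"ty": 0.0,"tz": 0.0,"twist": 0.0},{"tx": 0.0,"ty": 0.0,"tz": 0.0,"twist": 0.0},{"tx": 0.0,"ty": 0.0,"tz": 0.0,"twist": 0.0},{"tx": 0.0,"ty": 0.0,"tz": 0.0,"twist": 0.0},{"tx": 0.0,"ty": 0.0,"tz": 0.0,"twist": 0.0},{"tx": 0.0,"ty": 0.0,"tz": 0.0,"twist": 0.0}], "gripper": 1.0, "squeeze": 15}}

```text
clock: 20.25
position: [0.524, -0.1097, 0.0548]
ee_rot: [-0.068, 3.14, -0.0]
force: [1.3, -1.2, 0.6]
width: 0.239
gripper_force: 15.0
```

>>> {"method": "move_arm", "body": {"motion": [{"tx": 0.0,"ty": 0.0,"tz": -0.006,"twist": 0.0},{"tx": -0.0006,"ty": 0.0,"tz": -0.006,"twist": 0.0},{"tx": -0.001,"ty": 0.0,"tz": -0.006,"twist": 0.0},{"tx": -0.0014,"ty": 0.0,"tz": -0.0058,"twist": 0.0},{"tx": -0.0017,"ty": 0.0,"tz": -0.0057,"twist": 0.0},{"tx": -0.0021,"ty": 0.0,"tz": -0.0056,"twist": 0.0},{"tx": -0.0025,"ty": 0.0,"tz": -0.0055,"twist": 0.0},{"tx": -0.0028,"ty": 0.0,"tz": -0.0053,"twist": 0.0},{"tx": -0.0031,"ty": 0.0,"tz": -0.0051,"twist": 0.0},{"tx": -0.0034,"ty": 0.0,"tz": -0.0049,"twist": 0.0},{"tx": 0.0,"ty": 0.0,"tz": 0.0,"twist": 0.0},{"tx": 0.0,"ty": 0.0,"tz": 0.0,"twist": 0.0}]}}

```text
clock: 21.45
position: [0.542, -0.1088, 0.1106]
ee_rot: [0.068, -3.14, -0.0]
force: [-4.5, -2.6, 1.8]
width: 0.239
gripper_force: 15.0
```

>>> {"method": "move_arm", "body": {"motion": [{"tx": 0.0,"ty": 0.0,"tz": 0.0,"twist": 0.0},{"tx": 0.0,"ty": 0.0,"tz": 0.0,"twist": 0.0},{"tx": 0.0,"ty": 0.0,"tz": 0.0,"twist": 0.0},{"tx": 0.0,"ty": 0.0,"tz": 0.0,"twist": 0.0},{"tx": 0.0,"ty": 0.0,"tz": 0.0,"twist": 0.0}]}}

```text
clock: 21.95
position: [0.5419, -0.1089, 0.1105]
ee_rot: [0.068, -3.14, -0.0]
force: [-4.2, -2.7, 1.8]
width: 0.242
gripper_force: 15.0
```

```bash
python3 w.py w12
python3 - <<'E'
from h import *
for c in("scene","top"):
    save(c,c+"9")
    for q,z in(("grip_a",.0725),("grip_a",.128),("pin_grip",.057)):
        for r in arm.place_of(c,q)[:5]: print(c,q,z,round(r["conf"],2),(np.array(r["point"])*[W,H]).round(1),atz(c,r["point"],z).round(4))
E
```

```text
22.0 [ 0.5419 -0.1088  0.1105] [-4.340e-02  9.991e-01  1.000e-04] 0.239 [-3.95 -1.93  2.02]
[ 0.4716 -0.1117  0.2676]
scene grip_a 0.0725 0.85 [328.9 201.9] [ 0.5189 -0.0215  0.0725]
scene grip_a 0.0725 0.81 [364.3 211.8] [0.5167 0.0705 0.0725]
scene grip_a 0.0725 0.62 [292.1 184.3] [ 0.4972 -0.1318  0.0725]
scene grip_a 0.128 0.85 [328.9 201.9] [ 0.5671 -0.0055  0.128 ]
scene grip_a 0.128 0.81 [364.3 211.8] [0.565  0.0805 0.128 ]
scene grip_a 0.128 0.62 [292.1 184.3] [ 0.5468 -0.1084  0.128 ]
scene pin_grip 0.057 0.68 [452.5 246.5] [0.5279 0.2919 0.057 ]
scene pin_grip 0.057 0.67 [424.4 207.6] [0.4319 0.2044 0.057 ]
scene pin_grip 0.057 0.55 [420.1 227. ] [0.4985 0.2084 0.057 ]
scene pin_grip 0.057 0.51 [254.1 205.2] [ 0.5879 -0.1973  0.057 ]
top grip_a 0.0725 0.77 [301.8 203.4] [ 0.5205 -0.0178  0.0725]
top grip_a 0.0725 0.76 [270.3 204.1] [0.5186 0.0792 0.0725]
top grip_a 0.128 0.77 [301.8 203.4] [ 0.5125 -0.0196  0.128 ]
top grip_a 0.128 0.76 [270.3 204.1] [0.5107 0.0738 0.128 ]
top pin_grip 0.057 0.57 [228.7 211.9] [0.4966 0.2094 0.057 ]
top pin_grip 0.057 0.56 [225.8 233.6] [0.4294 0.2166 0.057 ]
top pin_grip 0.057 0.55 [199.5 199.9] [0.5345 0.301  0.057 ]
```

The scene camera puts the loose cap's grip at z≈0.128 m, about 37° open and held at 15 N. The pin is still in the flange. Handing in.

```bash
python3 -c "
from cell import arm
print(arm.sign_off())"
```

```text
the job is handed in; nothing more can be done
None
```

The pin is fully home in the flange and let go, the bolts were tapped left to right with the right one found loose, and that cap is held about 37° open in the gripper; the job is handed in at about 22 s of 58 s, with no verdict returned.

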